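# Knock the stuck insert out of the die block

## Task

Draw the T-shaped knock-out bar out of its wooden holder and feed its nose into the access hole in the rear face of the metal die block. Take the bar again close to its T-head and push the stuck rectangular insert right out of the front of the block, then lay the insert flat in the open metal parts tray, leaving the bar in the block and the things standing round the work undisturbed.

Things in the scene. Friction and masses are not known exactly. Their poses are not given: they have to be found in the camera images.
- die_block: Fixed metal die block, 61 mm wide (x), 86 mm deep, top 67 mm above the bench (a plunger pin on the roof reaches 80 mm). Origin: on the bench under the middle of its rear face; y is the push direction, level, through the block to the front face at y = 86 mm; z up. Dark foot plate 96 mm wide, 8 mm thick; foot strips 40 mm wide, 8 mm thick, under rail and ledge.
- access_hole (a point): On the rear face of the die block (its y = 0), 37 mm above the bench: where the bar's axis enters the access hole. Hole 24 mm wide, 27.5 to 52 mm above the bench, 22 mm deep to the pocket behind it.
- rail_end (a point): Rear end of the narrow rail behind the die block, middle of its top: 28 mm above the bench, at the block's y = -105 mm. The rail, 14 mm wide, runs level from here to the access hole; a bar laid on it is level with the hole, and fingers can straddle it.
- pocket_mouth (a point): Middle of the pocket's floor at the front face of the block (its y = 86 mm), 20 mm above the bench. Pocket 37 mm wide, 35.5 mm high. A level ledge, 28 mm wide, runs on from it to y = 172 mm, ending in a stop 6 mm high; the insert comes out onto it, and fingers can straddle it.
- insert: Loose steel insert, 34 mm wide (x), 60 mm long (y), 34 mm high, about 0.25 kg, stuck in the pocket, front end 4 mm behind the front face (block's y = 22 to 82 mm). Origin: centre of its underside; axes as the block's at the start. A spring plunger in the roof holds it by friction: about 6 to 18 N of push moves it; it does not spring back.
- bar: Loose steel bar, a flat T 158 mm long, 18 mm high, about 0.22 kg. Origin: underside, mid-length; y points to the nose, z up. Shaft 18 mm wide, y = -61 to 79 mm (last 8 mm 14 mm wide); cross head 50 mm wide (x) at y = -79 to -61 mm. It lies level, 20 mm above the bench, head inside the holder, 73 to 75 mm of the nose end sticking out.
- bar_nose (a point): Centre of the end face of the bar's nose.
- bar_holder: Fixed wooden holder, a tunnel open at one end. Origin: on the bench under the middle of the mouth; y points out of the mouth, along the bar. 70 mm wide (x), y = -90 to 0 mm, top 50 mm high; inside: floor 20 mm above the bench, 58 mm wide, 23 mm high. The bar comes out only by sliding along +y; after 90 mm its head is free.
- parts_tray: Fixed open metal tray, 100 mm (x) by 130 mm (y), 22 mm high, wall and floor 4 mm. Origin: centre of its underside, z up. A 50 mm high heap of old tools lies close behind it.
- side_cutters: Loose bystander: side cutters with sleeved handles, 154 mm long, lying to the left of the tray. Origin: middle of the underside.
- solder_reel: Loose bystander: solder reel, diameter 54 mm, 35 mm high, behind the work. Origin: centre of the underside.
- tape_measure: Loose bystander: pocket tape measure, 54 x 63 x 27 mm, behind the work. Origin: middle of the underside.

How it is judged (in metres and radians):
On the way, in this order (a step that is already met when the one before it is completed fails the run):
1. the bar's nose is in the access hole of the die block (y of bar_nose in the frame of die_block above 0.008 m and x of bar_nose in the frame of die_block between -0.01 and 0.01 m and z of bar_nose in the frame of die_block between 0.027 and 0.052 m and angle between the y axis of bar and the y axis of die_block, either way round below 0.3 rad), for 0.1 s.
2. the bar has pushed the insert out of the pocket (its rear end level with the front face to within 4 mm, or beyond) (y of insert in the frame of die_block above 0.112 m and y of bar_nose in the frame of die_block above 0.078 m and x of bar_nose in the frame of die_block between -0.018 and 0.018 m), for 0.1 s.
At the end, for the whole second after the job is handed in: The insert lies flat (one long side down, level to within 7 degrees) inside the parts tray, at rest; the bar's nose is still at least 20 mm inside the die block, and the bar is at rest (x of insert in the frame of parts_tray between -0.038 and 0.038 m and y of insert in the frame of parts_tray between -0.053 and 0.053 m and height (world z) of insert below 0.045 m and angle between insert's own y axis and vertical between 1.45 and 1.69 rad and (angle between insert's own z axis and vertical below 0.12 rad or angle between insert's own z axis and vertical above 3.02 rad or angle between insert's own x axis and vertical below 0.12 rad or angle between insert's own x axis and vertical above 3.02 rad) and linear speed of each of insert, bar below 0.02 m/s and y of bar_nose in the frame of die_block above 0.02 m and x of bar_nose in the frame of die_block between -0.018 and 0.018 m and z of bar_nose in the frame of die_block above 0.02 m); the robot touches nothing.
It fails at once if a bystander (side cutters, solder reel, tape measure) is moved more than 30 mm (distance of any of side_cutters, solder_reel, tape_measure from where it was at the start of the episode above 0.03 m).
It also fails if it takes over 64 s, if anything falls off the work surface, if the arm or the gripper's body presses on something with over 40 N, if the wrist force passes 120 N, or if a joint passes its speed limit or range.

## Robot

A 6-joint arm with a two-finger parallel gripper is mounted at the origin on a cart in front of the work surface, level with it; the furniture and walls round the work are solid. World frame = base frame: x ahead of the robot, y to its left, z up, the work surface at z = 0. Lengths are in mm, angles in rad, forces in N, time in s.
With the tool pointing down it reaches from about 275 to 1000 mm from the base axis. Payload 8.4 kg.
Tool frame: the origin (TCP) lies between the finger pads; the fingertips stand 22 mm ahead of it and the grasp point (between the pads) lies 3 mm ahead of it; z points along the fingers, y is the line along which they close (so a half turn about z gives the same grasp; the last joint's range is limited). The gripper opens to 85 mm and grips with 20 to 120 N. Pads are 22 mm wide; open, the fingers measure 114 mm over their backs; the gripper's body (76 mm by 85 mm) begins 54 mm behind the grasp point. The pads swing forward as they close: fully open they stand 13 mm farther back than shut.
Start: joints at [1.326, 0.353, 1.633, -0, 1.155, -0.002], TCP at [150.262, 606.671, 253.281] pointing down, gripper open.
Joint ranges: [-2.63, 2.63], [-0.92, 2.1], [0.06, 2.66], [-1.3, 4.44], [0, 2.69], [-3.02, 3.02]. Speed limits (rad/s): [2.22, 2.22, 2.79, 3.14, 3.14, 3.14].

## Interface

Orientations are given as [roll, pitch, yaw] about the fixed x, y, z axes, in that order (R = Rz(yaw) Ry(pitch) Rx(roll)).
In Python, from rig import r, grab_frame gives the robot as it stands.
- The arm moves only by the shell command python3 -m inch 'ROWS' [FORCE]. ROWS is JSON, a list of rows, each a list of 7 numbers: the turn, a rotation vector about the tool's x, y, z as a fraction of full scale, then the shift along the tool's x, y, z as a fraction of full scale, then the closure, from 0 (fully open) to 1 (shut). In form: [[rx, ry, rz, dx, dy, dz, fingers], ...]. A call has 1 to 8 rows; each row shifts and turns the commanded pose from where the row before left it, along the tool's axes as they then stand; what a row does not reach is not made up. Full scale, the value 1, is 2.5 cm for a shift and pi rad for a turn. A row lasts 1/12 s, in which the tool goes at most 41.7 mm and 7.16 degrees, less where a joint would pass 70% of its speed; a pose out of reach is approached as far as the arm can. A call with a number of a shift or a turn outside -1 to 1 is refused whole. A call with a gripper value outside its range is refused whole. The fingers move at their own pace and stop on an object; FORCE is the grip in N (left out, the last holds). Time passes only in rows, so rows that do not move let the fingers close. It gives the time, the measured TCP pose, the force, the opening and the grip force at its end, in the units of the state.
- r.sense(): the state, without advancing time (a new reading comes with each control period).
- grab_frame(name): name is "scene" or "top" or "wrist"; returns a dict with "pixels" (480x640x3 uint8, red, green, blue), "z_map" (480x640 float32, mm along the optical axis (not along the pixel's ray), 0 where there is no reading), "vertical_fov" (degrees; the focal length in pixels is half the picture's height over the tangent of half this angle, whatever the lens; pixels are square), "cx", "cy" (the principal point, pixels), "dist" ([k1, k2, p1, p2, k3] as OpenCV has them; the pictures are not rectified), "cam_to_world" (4x4, takes a point from camera to world coordinates). Camera axes: x right, y down, z forward; pixel columns grow to the right and rows downward; lengths in mm; the calibration is good to about 2 mm. A picture is of the moment at which its call begins.
- r.sign_off(): hands the job in; it is judged then, once.
The state is a dict: "clock": time; "qpos": joint angles; "qvel": joint speeds; "joint_efforts": joint torques, N m; "eef_pos": TCP position; "tcp_rot": TCP orientation; "contact_force": force on the tool from outside, world axes, zero at the start; "wrist_torque": the same for the moment, N m; "opening": opening from 0.0 (shut) to 1.0 (fully open); "grasp_force": force on a finger pad.
Only numpy, scipy, OpenCV 4.12 (cv2) and the standard library are available. Lean on these libraries where they do the work, as an engineer would, in place of code of your own. Each camera call takes 0.05 s, during which the arm holds its last target. There are 200 camera calls.

## Working session

There is one attempt and no reset: what is moved stays moved. The work goes in short steps, Python scripts to look and compute and a shell command to move; the robot and the scene stay as the last step left them, time stands still between calls to the robot, and variables do not carry over. Pictures are saved under pics/ and viewed, at most 11 in all, crops included, and the job is handed in when it is done.

```bash
mkdir -p pics; ls; cat > h.py <<'E'
from rig import r, grab_frame
import numpy as np, cv2, pickle
from scipy.spatial.transform import Rotation as R
def snap(n,tag):
    f=grab_frame(n); pickle.dump(f,open(f'pics/{tag}.pkl','wb'))
    cv2.imwrite(f'pics/{tag}.png',f['pixels'][:,:,::-1]); return f
def load(tag): return pickle.load(open(f'pics/{tag}.pkl','rb'))
def K(f):
    F=240/np.tan(np.radians(f['vertical_fov'])/2)
    return np.array([[F,0,f['cx']],[0,F,f['cy']],[0,0,1.]])
def rays(f,uv):
    n=cv2.undistortPoints(np.array(uv,float).reshape(-1,1,2),K(f),np.array(f['dist'],float)).reshape(-1,2)
    return np.c_[n,np.ones(len(n))]
def onplane(f,uv,z):
    d=rays(f,uv)@f['cam_to_world'][:3,:3].T; o=f['cam_to_world'][:3,3]
    return o+d*((z-o[2])/d[:,2])[:,None]
def depthpt(f,uv):
    c=rays(f,uv); z=np.array([f['z_map'][int(v),int(u)] for u,v in uv])
    return (c*z[:,None])@f['cam_to_world'][:3,:3].T+f['cam_to_world'][:3,3]
def cloud(f):
    v,u=np.nonzero(f['z_map']>0); n=rays(f,np.c_[u,v])
    return np.c_[u,v],(n*f['z_map'][v,u][:,None])@f['cam_to_world'][:3,:3].T+f['cam_to_world'][:3,3]
E
python3 - <<'E'
from h import *
for n in ['top','scene']:
    f=snap(n,n+'0'); print(n,f['vertical_fov'],f['cx'],f['cy'],f['dist'],np.round(f['cam_to_world'],3).tolist())
print(r.sense())
E
```

```text
pics
top 53.2370973766722 310.45719943596976 244.94131069634372 [-0.10208979  0.          0.          0.          0.        ] [[-0.006, -0.985, 0.17, 313.25], [-1.0, 0.002, -0.026, 14.296], [0.025, -0.17, -0.985, 1376.191], [0.0, 0.0, 0.0, 1.0]]
scene 57.883634804220065 316.5198147520383 237.71421784990653 [0.01356772 0.         0.         0.         0.        ] [[0.811, -0.437, 0.389, 82.171], [-0.585, -0.624, 0.518, -628.636], [0.017, -0.647, -0.762, 996.923], [0.0, 0.0, 0.0, 1.0]]
{'clock': 0.1, 'qpos': array([ 1.32558636e+00,  3.53592343e-01,  1.63407244e+00,  1.01127179e-05,
        1.15524413e+00, -2.39707228e-03]), 'qvel': array([-0.00047234,  0.00019353, -0.00199479,  0.00086478, -0.00034128,
       -0.00085954]), 'joint_efforts': array([ 1.78440165e-03, -6.06353331e+01, -3.42818105e+01,  1.61510161e-05,
        4.07716812e-03, -1.86823996e-06]), 'eef_pos': array([150.16411698, 606.25769613, 252.62292772]), 'tcp_rot': array([-3.14027642e+00, -1.24018166e-05,  2.89877566e+00]), 'contact_force': array([-0.1531533 ,  0.37176088, -0.0564487 ]), 'wrist_torque': array([-0.00265764, -0.01945051, -0.00798146]), 'grasp_force': 0.0, 'opening': 1.00168498663468}
```

View pics/top0.png

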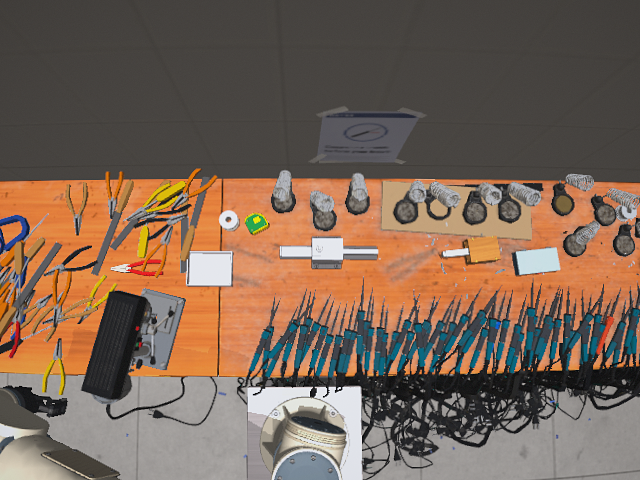

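View pics/scene0.png

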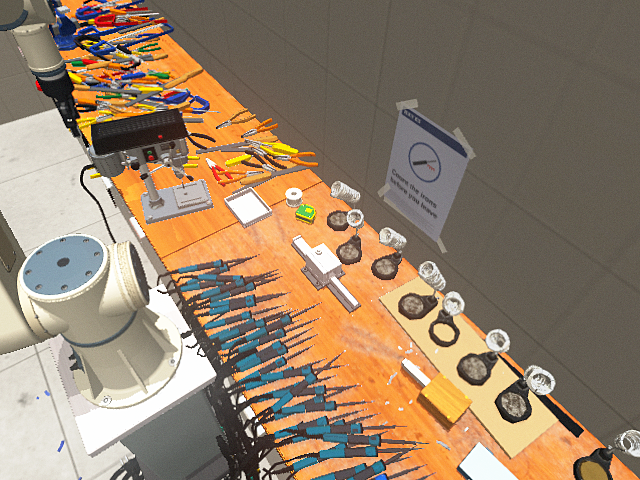

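The top view shows the holder at (482,251) with the bar nose at about (445,255). The die block is at (327,250), the tray at (210,268), the reel at (229,219), the tape at (257,223) and the cutters at (138,268). I'll enlarge the block and holder.

```bash
python3 - <<'E'
from h import *
f=load('top0');p=f['pixels'][:,:,::-1]
a=cv2.resize(p[232:276,270:390],None,fx=6.6,fy=6.6,interpolation=cv2.INTER_CUBIC)
b=cv2.resize(p[232:276,400:520],None,fx=6.6,fy=6.6,interpolation=cv2.INTER_CUBIC)
cv2.imwrite('pics/c1.png',np.vstack([a,b]))
E
```

```text
(no output)
```

View pics/c1.png

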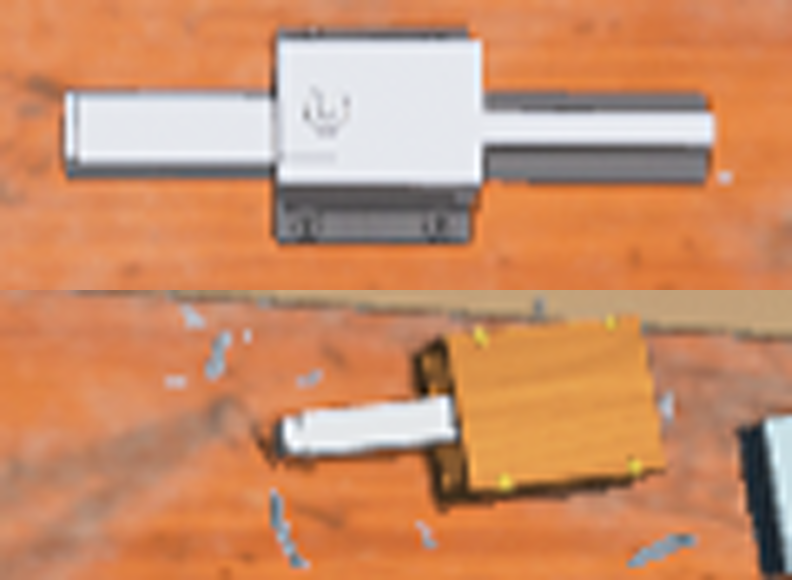

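The upper strip shows the block with the ledge on the left (end at x≈70) and the rail on the right (end at (713,128)). The lower strip shows the bar with its nose end at (283,437) and the holder mouth at about (455,415).

```bash
python3 - <<'E'
from h import *
f=load('top0')
def P(x,y,z,u0):
    yy=y-290 if u0==400 else y
    return onplane(f,[((x+.5)/6.6-.5+u0,(yy+.5)/6.6-.5+232)],z)[0].round(1)
for n,a in dict(railend=(713,128,28,270),railblk=(490,126,28,270),c1=(278,40,67,270),c2=(482,38,67,270),c3=(482,183,67,270),c4=(278,185,67,270),ledge_end=(70,126,26,270),
 nose1=(285,420,38,400),nose2=(285,455,38,400),far1=(450,398,38,400),far2=(455,440,38,400),h1=(447,338,50,400),h2=(470,490,50,400),h3=(637,318,50,400),h4=(663,470,50,400)).items(): print(n,P(*a))
uv,p=cloud(f)
for n,q in dict(tray=[(188,252),(232,252),(232,286),(187,286)]).items(): print(n,onplane(f,q,22).round(1).tolist())
# depth clouds
def sel(x0,x1,y0,y1,z0,z1):
    m=(p[:,0]>x0)&(p[:,0]<x1)&(p[:,1]>y0)&(p[:,1]<y1)&(p[:,2]>z0)&(p[:,2]<z1);return p[m]
for n,u in dict(block=(327,245),rail=(360,251),ledge=(300,252),bar=(457,254),holder=(485,250),tray=(210,270),bench=(400,280)).items(): print(n,depthpt(f,[u]).round(1))
w=grab_frame('wrist');print(np.round(w['cam_to_world'],3).tolist(),w['vertical_fov'],w['dist'])
s=r.sense();print(R.from_euler('xyz',s['tcp_rot']).as_matrix().round(3))
E
```

```text
railend [ 528.5 -214.    28. ]
railblk [ 529.6 -116.7   28. ]
c1 [560.2 -24.   67. ]
c2 [ 561.  -110.2   67. ]
c3 [ 499.1 -109.2   67. ]
c4 [498.5 -23.6  67. ]
ledge_end [530.3  65.   26. ]
nose1 [ 525.5 -401.4   38. ]
nose2 [ 510.1 -400.6   38. ]
far1 [ 535.1 -476.    38. ]
far2 [ 516.5 -477.1   38. ]
h1 [ 559.6 -471.9   50. ]
h2 [ 492.8 -478.    50. ]
h3 [ 568.5 -558.8   50. ]
h4 [ 501.1 -565.7   50. ]
tray [[527.5, 329.4, 22.0], [527.3, 202.9, 22.0], [430.0, 201.0, 22.0], [430.0, 328.8, 22.0]]
block [[539.6 -66.5  65.6]]
rail [[ 528.8 -163.4   26.2]]
ledge [[527.6   8.4  18. ]]
bar [[ 518.  -444.1   34.7]]
holder [[ 526.8 -522.    51.2]]
tray [[477.6 267.7   4.9]]
bench [[ 447.7 -282.6   -3.2]]
[[0.24, 0.93, 0.279, 79.317], [0.971, -0.23, -0.071, 624.679], [-0.002, 0.288, -0.958, 373.437], [0.0, 0.0, 0.0, 1.0]] 59.606540036584896 [-0.0956165  0.         0.         0.         0.       ]
[[-0.971  0.24  -0.   ]
 [ 0.24   0.971 -0.001]
 [-0.    -0.001 -1.   ]]
```

```bash
python3 - <<'E'
from h import *
pts=[]
for n in ['top0','scene0']:
    pts.append(cloud(load(n))[1])
p=np.vstack(pts)
print('cols y from 700 down to -600; rows x')
ys=np.arange(700,-650,-75)
print('      ',*['%4d'%y for y in ys])
for x in range(100,750,50):
    o=[]
    for y in ys:
        m=(abs(p[:,0]-x-25)<25)&(abs(p[:,1]-y+37)<37)
        o.append('%4d'%np.percentile(p[m,2],99.5) if m.sum()>5 else '   .')
    print('%4d  '%x,*o)
E
python3 -m inch '[[0,0,0.039,0,0,0,0],[0,0,0.039,0,0,0,0],[0,0,0.039,0,0,0,0],[0,0,0.039,0,0,0,0],[0,0,0.039,0,0,0,0]]'
```

```text
cols y from 700 down to -600; rows x
        700  625  550  475  400  325  250  175  100   25  -50 -125 -200 -275 -350 -425 -500 -575
 100     18  543  350  730  769  783  763   11  328  360  310   26   12    7    9    1    6   13
 150    314  550  626  688  710    6    6   38   54   56   36   49   39   56   21   21   38   45
 200     17  587  576  311  281    6    6   43   53   61   42   61   45   61   55   39   42   58
 250     57    6  196  312  309    5    6   45   44   63   45   63   44   63   53   61   43   62
 300     74   69   19  312  310    6    6   43   44   64   44   63   43   63   44   63   61   64
 350     77   70   12  311  310    7    5    6   39   58   37   61   35   57   39   60   61   62
 400     80   19   17   30   24   26   24    6   15   53   15   54    6   52    7   33   55   19
 450     79   28   15   19   55   10   25    5    6   61   68    7    7    5    7   52   51   33
 500     73   28   34   48   68   65   25    6   29   81   72   32   30    6   41   54   55   33
 550     53   28   37   48   65   66   37   29    6   70   71    7   14   16   17   52   52   17
 600     55   54   75   75   72   59   40   32  144  169  168  136   32  180  173  153  158  172
 650     55   58   58   82   86   79    6    6  170  162  169  163   31  188  177  170  174  182
 700     53   62   63   72   85   82   81    5  143    6    6  137   18  134  122  107  126  124
clock: 0.57
eef_pos: [150.2, 606.5, 253.0]
tcp_rot: [-3.141, 0.0, 2.28]
contact_force: [0.8, -0.1, 0.2]
opening: 1.002
grasp_force: 0.0
```

```bash
python3 -m inch '[[0,0,0.0388,0,0,-1,0],[0,0,0.0388,0,0,-1,0],[0,0,0.0388,0,0,-1,0],[0,0,0.0388,0,0,-1,0],[0,0,0.0388,0,0,-1,0],[0,0,0,0,0,-1,0],[0,0,0,0,0,-1,0],[0,0,0,0,0,0,0]]'
```

```text
clock: 1.23
eef_pos: [150.6, 608.0, 433.7]
tcp_rot: [3.139, -0.007, 1.677]
contact_force: [0.3, 0.2, 0.2]
opening: 0.997
grasp_force: 0.0
```

```bash
python3 -m inch '[[0,0,0,-1,1,0,0],[0,0,0,-1,1,0,0],[0,0,0,-1,1,0,0],[0,0,0,-1,1,0,0],[0,0,0,-1,1,0,0],[0,0,0,-1,1,0,0],[0,0,0,-1,1,0,0],[0,0,0,-1,1,0,0]]'
python3 -m inch '[[0,0,0,-1,0.5,0,0],[0,0,0,-1,0.5,0,0],[0,0,0,-1,0.5,0,0],[0,0,0,-1,0.5,0,0],[0,0,0,-1,0,0,0],[0,0,0,-1,0,0,0],[0,0,0,-1,0,0,0],[0,0,0,-1,0,0,0]]'
python3 -m inch '[[0,0,0,-1,0,0,0],[0,0,0,-1,0,0,0],[0,0,0,-1,0,0,0],[0,0,0,-1,0,0,0],[0,0,0,-1,0,0,0],[0,0,0,-1,0,0,0],[0,0,0,-1,0,0,0],[0,0,0,-1,0,0,0]]'
```

```text
clock: 1.9
eef_pos: [371.2, 427.5, 427.8]
tcp_rot: [-3.141, 0.0, 1.677]
contact_force: [0.1, 0.6, -1.0]
opening: 0.998
grasp_force: 0.0
clock: 2.57
eef_pos: [441.0, 234.0, 427.7]
tcp_rot: [-3.141, 0.0, 1.677]
contact_force: [0.0, -0.3, 0.4]
opening: 1.0
grasp_force: 0.0
clock: 3.23
eef_pos: [462.0, 35.2, 427.8]
tcp_rot: [-3.141, -0.0, 1.677]
contact_force: [0.8, -0.6, -0.3]
opening: 1.002
grasp_force: 0.0
```

```bash
python3 -m inch '[[0,0,0,-1,0,0,0],[0,0,0,-1,0,0,0],[0,0,0,-1,0,0,0],[0,0,0,-1,0,0,0],[0,0,0,-1,0,0,0],[0,0,0,-1,0,0,0],[0,0,0,-1,0,0,0],[0,0,0,-1,0,0,0]]'
python3 -m inch '[[0,0,0,-1,0.1,0,0],[0,0,0,-1,0.1,0,0],[0,0,0,-1,0.1,0.5,0],[0,0,0,-1,0.03,1,0],[0,0,0,-1,0,1,0],[0,0,0,-1,0,1,0],[0,0,0,-1,0,1,0],[0,0,0,-1,0,1,0]]'
python3 -m inch '[[0,0,0,-0.9,0,1,0],[0,0,0,-0.9,0,0.6,0],[0,0,0,-0.9,0,0,0],[0,0,0,0,0,0,0],[0,0,0,0,0,0,0]]'
python3 - <<'E'
from h import *
f=snap('wrist','w1');print(np.round(f['cam_to_world'],3).tolist())
E
```

```text
clock: 3.9
eef_pos: [483.2, -163.6, 427.8]
tcp_rot: [-3.141, -0.0, 1.677]
contact_force: [1.0, 0.2, -0.5]
opening: 1.001
grasp_force: 0.0
clock: 4.57
eef_pos: [512.5, -361.4, 289.0]
tcp_rot: [-3.141, -0.0, 1.677]
contact_force: [-0.0, 0.2, 1.0]
opening: 1.002
grasp_force: 0.0
clock: 4.98
eef_pos: [519.5, -428.1, 249.6]
tcp_rot: [-3.141, -0.001, 1.675]
contact_force: [0.3, 0.2, 0.4]
opening: 1.002
grasp_force: 0.0
[[0.995, 0.101, 0.029, 512.39], [0.105, -0.952, -0.286, -354.612], [-0.002, 0.288, -0.958, 370.519], [0.0, 0.0, 0.0, 1.0]]
```

View pics/w1.png

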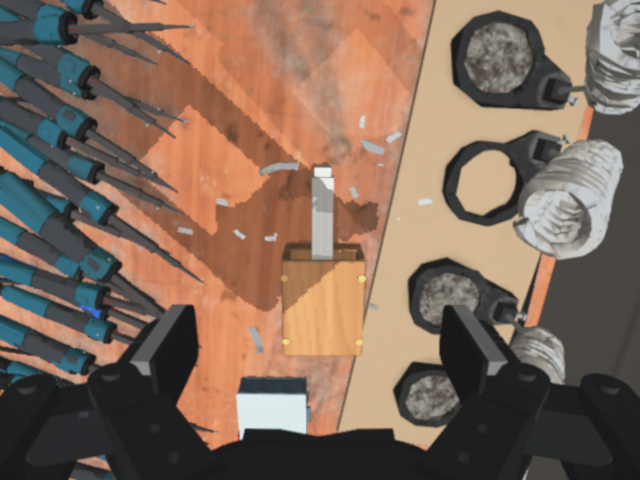

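The wrist view shows the bar pointing straight up the picture. Its nose edge is at (322,167), the shaft spans u 312–333 at v=190–255, and the holder mouth top edge is at v≈262.

```bash
python3 - <<'E'
from h import *
f=load('w1')
a=onplane(f,[(322.5,167),(312.5,190),(333,190),(312,250),(333,250)],38);print(a.round(1))
h=onplane(f,[(283,262),(366,262),(283,354),(363,354)],50);print(h.round(1))
d=(a[1]+a[2]-a[3]-a[4]);print('dir',np.degrees(np.arctan2(d[1],d[0])), depthpt(f,[(322,220)]))
s=r.sense();M=R.from_euler('xyz',s['tcp_rot']).as_matrix();print(s['eef_pos'],s['tcp_rot'])
nose=a[0];u=np.array([-0.1,.995,0]);g=nose-u*57;g[2]=32;print(g,'shift rows',(M.T@(g-s['eef_pos']))/25)
E
```

```text
[[ 519.8 -399.    38. ]
 [ 513.8 -418.3   38. ]
 [ 530.2 -416.5   38. ]
 [ 518.5 -469.    38. ]
 [ 536.1 -467.2   38. ]]
[[ 495.8 -477.7   50. ]
 [ 563.2 -470.6   50. ]
 [ 502.5 -564.3   50. ]
 [ 572.8 -556.9   50. ]]
dir 95.93205690286567 [[ 524.09448252 -442.27667023   38.01607843]]
[ 519.64739092 -427.3747112   250.21226413] [-3.14108260e+00 -9.45987802e-04  1.67598026e+00]
[ 525.54400533 -455.72208462   32.        ] shift rows [-1.16064817  0.11996471  8.72733646]
```

```bash
python3 -m inch '[[0,0,0,-0.58,0.06,1,0],[0,0,0,-0.58,0.06,1,0],[0,0,0,0,0,1,0],[0,0,0,0,0,1,0],[0,0,0,0,0,1,0],[0,0,0,0,0,1,0],[0,0,0,0,0,1,0],[0,0,0,0,0,1,0]]'
python3 -m inch '[[0,0,0,0,0,0.4,0],[0,0,0,0,0,0.2,0],[0,0,0,0,0,0,1],[0,0,0,0,0,0,1],[0,0,0,0,0,0,1],[0,0,0,0,0,0,1],[0,0,0,0,0,0,1],[0,0,0,0,0,0,1]]' 80
```

```text
clock: 5.7
eef_pos: [526.4, -455.0, 50.5]
tcp_rot: [3.141, 0.0, 1.678]
contact_force: [0.3, 0.2, 0.0]
opening: 1.002
grasp_force: 0.0
clock: 6.37
eef_pos: [526.3, -456.5, 37.0]
tcp_rot: [3.141, 0.001, 1.677]
contact_force: [-2.0, 2.0, 8.3]
opening: 0.196
grasp_force: 78.4
```

```bash
python3 -m inch '[[0,0,0,0.4,0,-0.04,1],[0,0,0,0.6,0,-0.04,1],[0,0,0,0.8,0,0,1],[0,0,0,0.8,0,0,1],[0,0,0,0.8,0,0,1],[0,0,0,0.6,0,0,1],[0,0,0,0,0,0,1]]'
python3 - <<'E'
from h import *
f=snap('wrist','w2'); s=r.sense(); print(s['eef_pos'],s['contact_force'],s['opening'])
E
```

```text
clock: 6.95
eef_pos: [514.1, -353.0, 37.3]
tcp_rot: [-3.139, -0.003, 1.678]
contact_force: [-0.8, 0.2, -2.9]
opening: 0.195
grasp_force: 78.0
[ 514.94789748 -354.81516274   37.60974992] [ 0.1756774  -0.45386071 -1.84413426] 0.19379228243461602
```

View pics/w2.png

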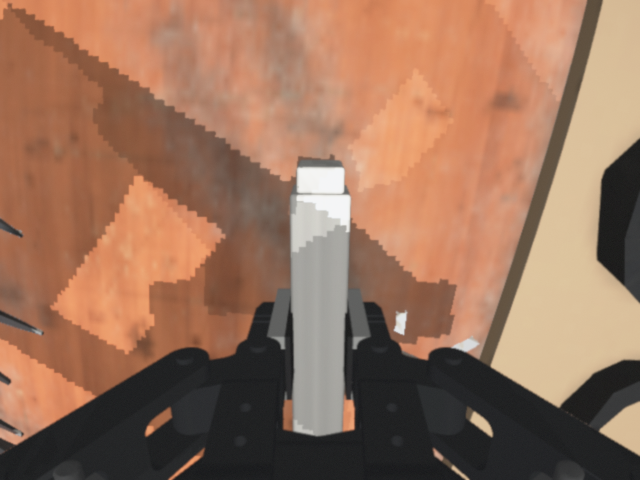

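The bar is gripped straight, with the nose's top front edge at about v=167 (u 298–343) and the shoulder at v=194. I'll work out the nose offset in the tool frame and the shift to the rail.

```bash
python3 - <<'E'
from h import *
f=load('w2'); s=r.sense();M=R.from_euler('xyz',s['tcp_rot']).as_matrix()
q=[(321,170),(321,188),(321,200),(321,240),(321,300),(321,380),(321,415)]
p=depthpt(f,q); print(p.round(1)); t=(p-s['eef_pos'])@M; print(t.round(1))
e=depthpt(f,[(300,185),(341,185),(294,240),(348,240),(294,400),(348,400)]);print(((e-s['eef_pos'])@M).round(1))
E
```

```text
[[ 509.2 -296.4   38.7]
 [ 509.8 -301.7   37.9]
 [ 510.2 -305.1   38.7]
 [ 511.5 -317.1   39. ]
 [ 513.7 -337.1   38.1]
 [ 516.9 -366.2   39. ]
 [ 518.6 -381.8   37.8]]
[[ 58.7   0.6  -1. ]
 [ 53.4   0.6  -0.2]
 [ 50.    0.6  -1.1]
 [ 37.8   0.6  -1.3]
 [ 17.7   0.7  -0.5]
 [-11.6   0.7  -1.4]
 [-27.2   0.8  -0.3]]
[[ 54.4  -5.5  -1.1]
 [ 54.4   6.4  -1.1]
 [ 37.7  -7.5  -1. ]
 [ 37.5   8.8  -0.3]
 [-20.3  -8.6  -0.7]
 [-51.4  13.3  38.1]]
```

```bash
python3 -m inch '[[0,0,0,0,0,-0.5,1],[0,0,0,0,0,-0.9,1],[0,0,0,0,0,-0.9,1],[0,0,0.034,0,0,-0.9,1],[0,0,0,0.5,0.14,-0.6,1],[0,0,0,0.9,0.14,0,1],[0,0,0,0.9,0.14,0,1],[0,0,0,0.9,0.14,0,1]]'
python3 -m inch '[[0,0,0,0.9,0,0,1],[0,0,0,0.8,0,0,1],[0,0,0,0,0,0,1],[0,0,0,0,0,0,1]]'
python3 - <<'E'
from h import *
f=snap('wrist','w3'); s=r.sense(); print(s['eef_pos'],s['tcp_rot'],s['opening'])
E
```

```text
clock: 7.67
eef_pos: [529.9, -276.2, 134.0]
tcp_rot: [3.14, 0.001, 1.571]
contact_force: [0.1, -0.6, -2.0]
opening: 0.193
grasp_force: 78.3
clock: 8.0
eef_pos: [529.9, -233.4, 133.5]
tcp_rot: [3.141, 0.0, 1.573]
contact_force: [0.3, -0.0, -2.9]
opening: 0.191
grasp_force: 78.2
[ 530.08236383 -234.24977849  133.45640016] [3.14055138e+00 6.70407030e-04 1.57187014e+00] 0.18797662782027183
```

View pics/w3.png

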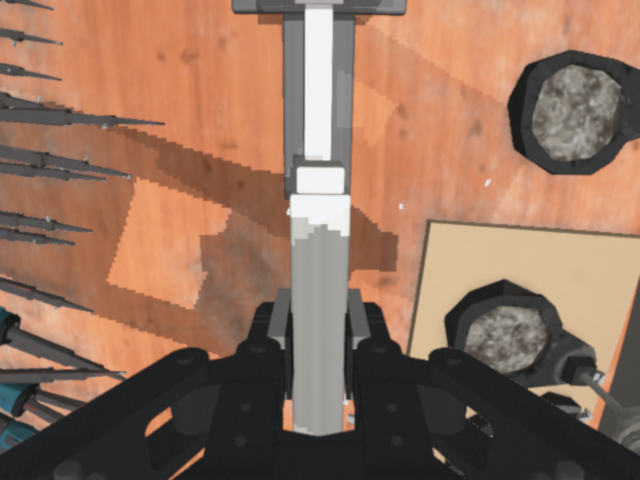

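The wrist view shows the rail ahead (u 305–332 at v=10, 304.5–331 at v=150) and the foot plate corners at (233,12) and (407,12). The bar's nose is at (321,167).

```bash
python3 - <<'E'
from h import *
f=load('w3'); s=r.sense();M=R.from_euler('xyz',s['tcp_rot']).as_matrix()
a=onplane(f,[(305.5,10),(332.5,10),(304.5,150),(331,150)],28);print(a.round(1))
print('plate',onplane(f,[(233,13),(407,13)],8).round(1), 'railend?',onplane(f,[(318,165)],28))
n=onplane(f,[(298,167),(344,167)],134.5);print('nose',n.round(1),((n-s['eef_pos'])@M).round(1))
e=onplane(f,[(291,240),(349.5,240),(292.5,400),(348,400)],134.5);print('shaft',e.round(1))
E
```

```text
[[ 523.6 -111.4   28. ]
 [ 537.1 -111.4   28. ]
 [ 522.8 -181.1   28. ]
 [ 537.  -181.1   28. ]]
plate [[ 483.5 -108.3    8. ]
 [ 578.4 -108.     8. ]] railend? [[ 530.03622883 -189.13998983   28.        ]]
nose [[ 524.4 -175.7  134.5]
 [ 537.5 -175.6  134.5]] [[58.6 -5.6 -1.1]
 [58.6  7.5 -1.1]]
shaft [[ 522.  -197.6  134.5]
 [ 539.6 -197.5  134.5]
 [ 521.4 -255.6  134.5]
 [ 540.6 -255.6  134.5]]
```

```bash
python3 -m inch '[[0,0,0,0,-0.02,0.8,1],[0,0,0,0,0,0.9,1],[0,0,0,0,0,0.9,1],[0,0,0,0,0,0.6,1],[0,0,0,0,0,0.2,1],[0,0,0,0.6,0,0,1],[0,0,0,0.8,0,0,1],[0,0,0,0,0,0,1]]'
python3 - <<'E'
from h import *
f=snap('wrist','w4'); s=r.sense(); print(s['eef_pos'],s['tcp_rot'],s['opening'],s['contact_force'])
E
```

```text
clock: 8.72
eef_pos: [529.0, -197.1, 48.4]
tcp_rot: [-3.141, -0.001, 1.57]
contact_force: [0.7, 0.4, -1.8]
opening: 0.196
grasp_force: 78.1
[ 529.44025003 -198.14244157   48.654083  ] [3.14099798e+00 2.29586964e-05 1.57113463e+00] 0.18925470487026588 [-0.46770246 -0.89542786 -2.71446817]
```

View pics/w4.png

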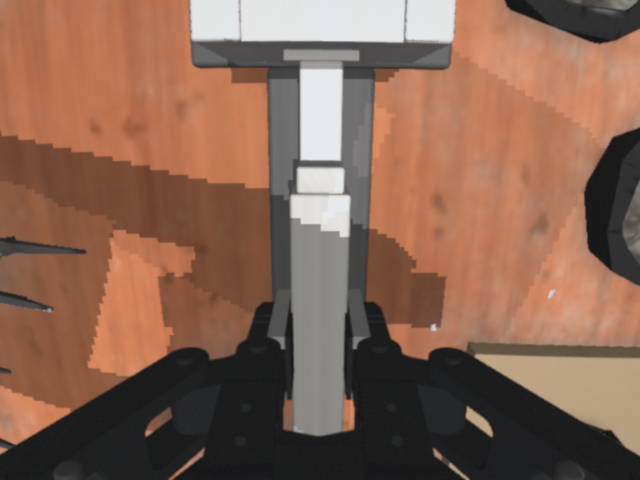

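The bar at u≈321 lines up with the rail and with the hole (lip u 283–360). I'll feed it in.

```bash
python3 -m inch '[[0,0,0,0.5,0,0,1],[0,0,0,0.5,0,0,1],[0,0,0,0.45,0,0,1],[0,0,0,0.3,0,0,1],[0,0,0,0,0,0.1,1],[0,0,0,0,0,0,1],[0,0,0,0,0,0,1],[0,0,0,0,0,0,1]]'
```

```text
clock: 9.43
eef_pos: [529.1, -155.8, 45.2]
tcp_rot: [-3.142, 0.0, 1.57]
contact_force: [0.1, 0.5, -2.4]
opening: 0.194
grasp_force: 78.3
```

```bash
python3 -m inch '[[0,0,0,0.12,0,0.02,1],[0,0,0,0,0,0,1],[0,0,0,0,0,0,0.4],[0,0,0,0,0,0,0.4],[0,0,0,0,0,0,0.4],[0,0,0,0,0,-0.6,0.4],[0,0,0,0,0,-1,0.4],[0,0,0,0,0,-1,0.4]]'
python3 - <<'E'
from h import *
f=snap('wrist','w5'); s=r.sense(); print(s['eef_pos'],s['tcp_rot'],s['opening'],s['contact_force'])
E
```

```text
clock: 10.1
eef_pos: [528.2, -152.1, 109.7]
tcp_rot: [-3.139, -0.001, 1.57]
contact_force: [0.9, 0.1, 0.8]
opening: 0.596
grasp_force: 0.0
[ 531.02691858 -152.91234256  114.66553761] [3.13733828e+00 1.16158947e-03 1.56984332e+00] 0.5996623724804223 [ 2.06367164 -0.76433742  3.05193614]
```

View pics/w5.png

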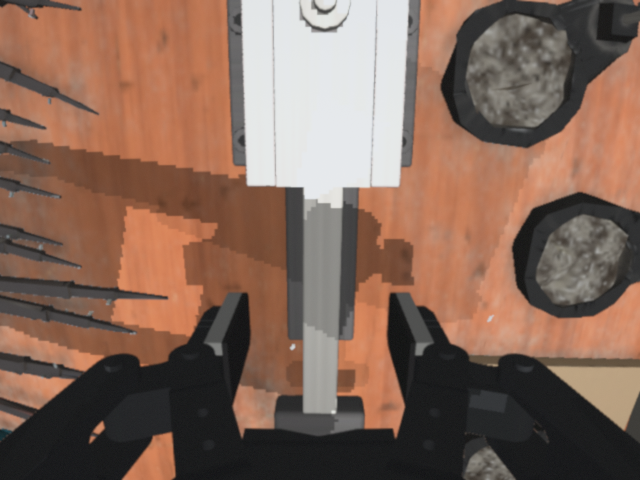

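The bar lies on the rail with its nose in the hole. The T-head shoulder is at (320,413) and the block's rear top edge at v=186.

```bash
python3 - <<'E'
from h import *
f=load('w5'); s=r.sense();M=R.from_euler('xyz',s['tcp_rot']).as_matrix()
h=onplane(f,[(303,413),(337,413),(304,230),(342,230)],46);print(h.round(1))
print('rear',onplane(f,[(248,186),(400,186)],67).round(1), depthpt(f,[(320,300),(320,390)]).round(1))
g=(h[0]+h[1])/2+[0,16,0];g[2]=45;print(g,(M.T@(g-s['eef_pos']))/25,s['eef_pos'])
E
```

```text
[[ 520.1 -234.9   46. ]
 [ 538.4 -234.8   46. ]
 [ 521.8 -132.    46. ]
 [ 539.3 -132.    46. ]]
rear [[ 500.7 -107.7   67. ]
 [ 560.8 -107.7   67. ]] [[ 529.2 -167.2   46.2]
 [ 529.2 -218.4   47.7]]
[ 529.25147591 -218.84134406   45.        ] [-2.63398785 -0.08037216  2.78936631] [ 531.02691858 -152.91234256  114.66553761]
```

```bash
python3 -m inch '[[0,0,0,-0.88,-0.01,0,0.4],[0,0,0,-0.88,-0.02,0,0.4],[0,0,0,-0.86,-0.01,0.3,0.4],[0,0,0,0,0,0.9,0.4],[0,0,0,0,0,0.9,0.4],[0,0,0,0,0,0.6,0.4],[0,0,0,0,0,0.05,0.4],[0,0,0,0,0,0,0.4]]'
python3 -m inch '[[0,0,0,0,0,0,1],[0,0,0,0,0,0,1],[0,0,0,0,0,0,1],[0,0,0,0,0,0,1],[0,0,0,0,0,0,1]]' 100
```

```text
clock: 10.82
eef_pos: [527.3, -217.6, 40.3]
tcp_rot: [-3.14, -0.001, 1.57]
contact_force: [0.1, 0.1, 0.1]
opening: 0.598
grasp_force: 0.0
clock: 11.23
eef_pos: [528.8, -218.1, 42.5]
tcp_rot: [3.14, 0.001, 1.57]
contact_force: [-1.9, 0.1, 6.3]
opening: 0.188
grasp_force: 97.4
```

```bash
python3 -m inch '[[0,0,0,0.2,0,-0.02,1],[0,0,0,0.3,0,0,1],[0,0,0,0.3,0,0,1],[0,0,0,0.3,0,0,1],[0,0,0,0.3,0,0,1],[0,0,0,0.3,0,0,1]]'
python3 -m inch '[[0,0,0,0.3,0,0,1],[0,0,0,0.3,0,0,1],[0,0,0,0.3,0,0,1],[0,0,0,0.3,0,0,1],[0,0,0,0.3,0,0,1],[0,0,0,0,0,0,1]]'
```

```text
clock: 11.73
eef_pos: [529.4, -176.7, 42.5]
tcp_rot: [3.138, 0.003, 1.571]
contact_force: [-0.6, -13.8, 0.2]
opening: 0.189
grasp_force: 97.6
clock: 12.23
eef_pos: [529.0, -136.8, 42.5]
tcp_rot: [3.14, 0.0, 1.571]
contact_force: [1.5, 4.7, 6.6]
opening: 0.191
grasp_force: 98.5
```

```bash
python3 -m inch '[[0,0,0,0,0,0,0.4],[0,0,0,0,0,0,0.4],[0,0,0,0,0,0,0.4],[0,0,0,0,0,-0.6,0.4],[0,0,0,0,0,-1,0.4],[0,0,0,0,0,-1,0.4],[0,0,0,0,0,-1,0.4],[0,0,0,0,0,-1,0.4]]'
python3 -m inch '[[0,0,0,0.8,0,0,0.4],[0,0,0,1,0,0,0.4],[0,0,0,1,0,0,0.4],[0,0,0,0.8,0,0,0.4],[0,0,0,0,0,0,0.4],[0,0,0,0,0,0,0.4]]'
python3 - <<'E'
from h import *
f=snap('wrist','w6'); s=r.sense(); print(s['eef_pos'],s['tcp_rot'],s['opening'],s['contact_force'])
E
```

```text
clock: 12.9
eef_pos: [527.6, -137.9, 157.4]
tcp_rot: [-3.141, -0.0, 1.57]
contact_force: [0.2, -0.0, -0.9]
opening: 0.602
grasp_force: 0.0
clock: 13.4
eef_pos: [528.0, -47.3, 156.4]
tcp_rot: [-3.141, 0.0, 1.572]
contact_force: [-0.3, -0.4, -0.3]
opening: 0.599
grasp_force: 0.0
[528.06935243 -47.99437198 156.44348451] [-3.14135775e+00  1.97667890e-04  1.57079601e+00] 0.5956817822740607 [ 0.1044719   0.239673   -0.13844968]
```

View pics/w6.png

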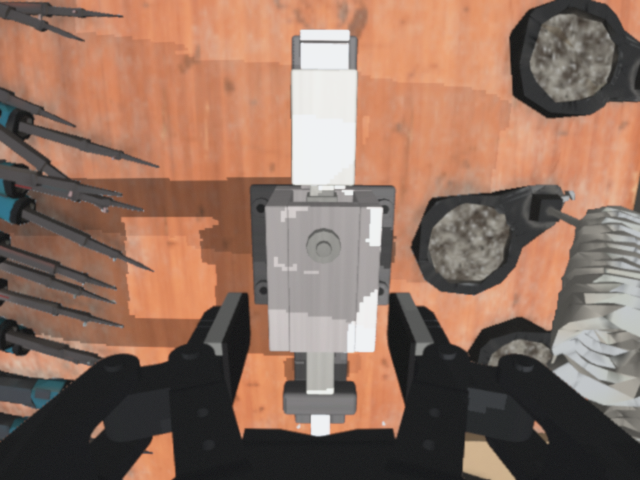

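The insert is fully out on the ledge, with its top face at u 292–357 and v 70–185. The bar is in the block, with its head at (320,398).

```bash
python3 - <<'E'
from h import *
f=load('w6'); s=r.sense();M=R.from_euler('xyz',s['tcp_rot']).as_matrix()
h=onplane(f,[(292,70),(357,70),(355,185),(292.5,185)],54);print(h.round(1),depthpt(f,[(325,120)]).round(1))
c=h.mean(0);c[2]=48;print(c,(M.T@(c-s['eef_pos']))/25)
print('shoulder',onplane(f,[(320,382)],46))
E
```

```text
[[514.9  45.5  54. ]
 [547.7  45.6  54. ]
 [548.  -13.3  54. ]
 [514.3 -13.4  54. ]] [[531.6  20.8  55.2]]
[531.21090688  16.10346007  48.        ] [2.5647707  0.1266802  4.33720285]
shoulder [[ 529.44548943 -144.62747329   46.        ]]
```

```bash
python3 -m inch '[[0,0,0,0.9,0.06,0,0.35],[0,0,0,0.9,0.06,0,0.35],[0,0,0,0.76,0,0.5,0.35],[0,0,0,0,0,0.9,0.35],[0,0,0,0,0,0.9,0.35],[0,0,0,0,0,0.9,0.35],[0,0,0,0,0,0.8,0.35],[0,0,0,0,0,0.3,0.35]]'
python3 -m inch '[[0,0,0,0,0,0,1],[0,0,0,0,0,0,1],[0,0,0,0,0,0,1],[0,0,0,0,0,0,1],[0,0,0,0,0,0,1]]' 80
```

```text
clock: 14.12
eef_pos: [529.8, 15.0, 46.5]
tcp_rot: [-3.138, 0.0, 1.569]
contact_force: [0.3, 0.1, -0.2]
opening: 0.645
grasp_force: 0.0
clock: 14.53
eef_pos: [531.8, 16.0, 49.9]
tcp_rot: [3.14, -0.0, 1.57]
contact_force: [-0.2, 1.2, -2.5]
opening: 0.383
grasp_force: 80.2
```

```bash
python3 -m inch '[[0,0,0,0,0,-0.5,1],[0,0,0,0,0,-0.9,1],[0,0,0,0,0,-0.9,1],[0,0,0,0.5,0,-0.7,1],[0,0,0,0.9,-0.2,0,1],[0,0,0,0.9,-0.3,0,1],[0,0,0,0.9,-0.3,0,1],[0,0,0,0.9,-0.3,0,1]]'
python3 -m inch '[[0,0,0,0.9,-0.3,0,1],[0,0,0,0.9,-0.3,0,1],[0,0,0,0.9,-0.2,0,1],[0,0,0,0.9,-0.2,0,1],[0,0,0,0.9,0,0,1],[0,0,0,0.9,0,0,1],[0,0,0,0.46,0,0,1],[0,0,0,0,0,0,1]]'
python3 - <<'E'
from h import *
f=snap('wrist','w7'); s=r.sense(); print(s['eef_pos'],s['tcp_rot'],s['opening'],s['contact_force'])
E
```

```text
clock: 15.2
eef_pos: [503.6, 119.6, 124.8]
tcp_rot: [3.14, -0.0, 1.57]
contact_force: [0.8, 0.5, -3.0]
opening: 0.386
grasp_force: 80.6
clock: 15.87
eef_pos: [479.3, 267.4, 124.6]
tcp_rot: [3.14, -0.001, 1.572]
contact_force: [0.2, -0.2, -3.0]
opening: 0.384
grasp_force: 80.6
[478.89770317 265.91678974 124.31093501] [ 3.14108336e+00 -1.21335664e-04  1.57184981e+00] 0.38175742696231313 [ 0.71578486  0.01918734 -3.3114816 ]
```

View pics/w7.png

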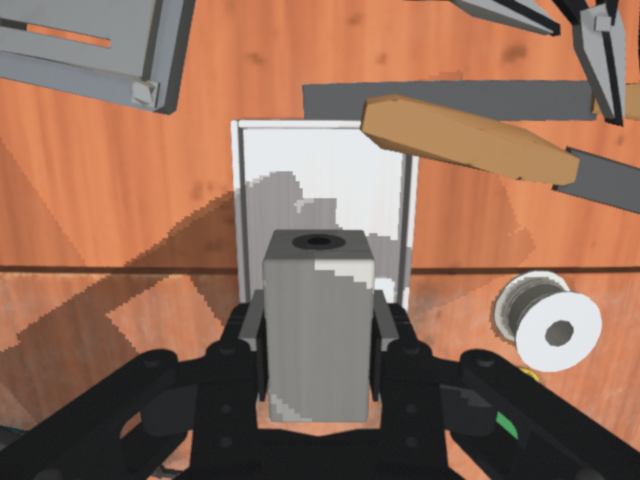

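The insert is held level over the tray (walls u 237–412, far wall v≈122). A file handle comes near the far corner at (365,130), so I'll shift 10 mm back and lower.

```bash
python3 -m inch '[[0,0,0,-0.4,0,0.5,1],[0,0,0,0,0,0.9,1],[0,0,0,0,0,0.9,1],[0,0,0,0,0,0.7,1],[0,0,0,0,0,0.35,1],[0,0,0,0,0,0.15,1],[0,0,0,0,0,0.05,1],[0,0,0,0,0,0,1]]'
```

```text
clock: 16.58
eef_pos: [479.4, 255.0, 35.8]
tcp_rot: [3.141, -0.0, 1.57]
contact_force: [0.2, 0.9, -1.7]
opening: 0.379
grasp_force: 80.5
```

```bash
python3 -m inch '[[0,0,0,0,0,0.04,1],[0,0,0,0,0,0.04,1],[0,0,0,0,0,0,1],[0,0,0,0,0,0,1],[0,0,0,0,0,0,0.47],[0,0,0,0,0,0,0.47],[0,0,0,0,0,0,0.47],[0,0,0,0,0,0,0.47]]' 30
python3 -m inch '[[0,0,0,0,0,-0.3,0.47],[0,0,0,0,0,-0.8,0.47],[0,0,0,0,0,-1,0.47],[0,0,0,0,0,-1,0.47],[0,0,0,-1,0,-1,0.47],[0,0,0,-0.4,0,-1,0.47],[0,0,0,0,0,0,0.47],[0,0,0,0,0,0,0.47]]'
python3 - <<'E'
from h import *
f=snap('wrist','w8'); s=r.sense(); print(s['eef_pos'],s['opening'],s['contact_force'])
t=snap('top','top1')
E
python3 - <<'E'
import cv2,numpy as np
a=cv2.imread('pics/w8.png');b=cv2.imread('pics/top1.png')[200:300,100:400]
cv2.imwrite('pics/e.png',np.hstack([cv2.resize(a,(400,300)),cv2.resize(b,(400,133)) if 0 else cv2.copyMakeBorder(cv2.resize(b,(400,133)),0,167,0,0,0)]))
E
```

```text
clock: 17.25
eef_pos: [479.1, 255.3, 33.5]
tcp_rot: [3.141, -0.0, 1.57]
contact_force: [0.8, -0.5, -0.7]
opening: 0.531
grasp_force: 0.0
clock: 17.92
eef_pos: [479.9, 220.2, 162.7]
tcp_rot: [3.138, -0.002, 1.569]
contact_force: [0.1, 0.5, -0.7]
opening: 0.531
grasp_force: 0.0
[479.18598595 220.21615871 161.47539156] 0.5307248593263794 [-0.3603496   0.35393526  0.01318159]
```

View pics/e.png

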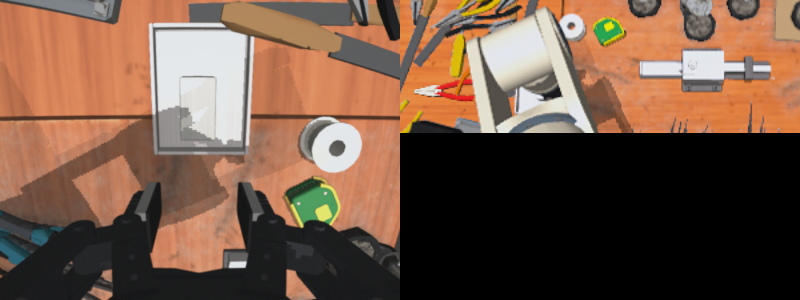

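The insert lies flat inside the tray (left half, around (198,108)). The bar is still in the block and the reel and tape measure are undisturbed, so I'm handing it in.

```bash
python3 -c "
from rig import r
print(r.sign_off())"
```

```text
the job is handed in; nothing more can be done
None
```

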